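Clamp a sample pot for its leak test with the reversible ratchet

TASK

Get the sample pot clamped for its leak test: push its carrier fully home under the clamp and flip the small direction lever on the ratchet handle over to the tightening (clockwise) side while the foot is still clear of the pot, then swing the ratchet handle to and fro until the screw comes up hard against its stop and the foot holds the pot. The handle was left hanging over the carrier and there is little room to swing it, so work round the spray bottle, the steel box and the other sample pots without shifting or toppling any of them.

Things in the scene. Friction and masses are not known exactly. Their poses are not given: they have to be found in the camera images.
- press: Fixed bench leak-test clamp. Origin: the clamp screw's vertical axis, at worktop level; -x points to the clamp's front (carrier side), +x to its column, +y to its left. Base plate 14 mm high, 112 wide, from 110 mm in front of the origin to 112 behind; column 32 mm thick, 190 high, 80 mm behind; grey bracket from the column over the origin, 112 to 130 mm high, ratchet handle on top of it.
- carrier_plate (a point): Middle of the front face of the carrier's upright steel finger plate (52 mm wide, 8 thick, top edge 58 mm above the worktop), 48 mm above the worktop. Behind it a white plate, 64 mm wide, top 24 mm high, slides along the clamp's x axis and carries the pot in a shallow recess. Push this face towards the column (about 3 N) to a solid stop; it then lies 88 mm in front of the clamp's origin.
- carrier (a joint): Carrier position in m: 0 fully home (pot under the foot), 0.07 fully pulled out to the front, where it starts.
- test_pot_centre (a point): Centre of the sample pot with a white lid that stands in the carrier's recess: 50 mm diameter, 66 mm high, this point 33 mm above its foot, z its upright axis. It rides along with the carrier and needs no touching. Its lid is 86 mm above the worktop.
- ratchet_handle (a joint): Angle of the ratchet handle in rad, clockwise seen from above positive: 0 with the bar pointing to the clamp's front (-x), +1.57 to its left (+y), -1.57 to its right. Limits +-2.7, short of the column. Takes about 4 to 6 N at the grip when it only clicks, about 9 N when it turns the screw. The wheel has 16 teeth: up to 0.4 rad is lost at the start of each driving stroke. Starts within 0.3 of 0.
- handle_grip (a point): Middle of the ratchet handle's round bar, 122 mm from the screw's axis, 141 mm above the worktop. The bar is 18 mm thick and reaches from 98 to 160 mm from the axis; it can be pushed from either side or straddled from above by open fingers. Inside of that is the flat ratchet head, 68 mm wide round the axis and 40 mm wide further out, 132 to 151 mm above the worktop.
- pawl_lever (a joint): Direction lever in rad, relative to the handle: -0.5 loosening (leans to the anticlockwise side of the bar; anticlockwise strokes turn the screw), +0.5 tightening (leans to the clockwise side; clockwise strokes turn it). The opposite stroke only clicks. Starts at -0.5, snaps over its centre (about 4 N at the tip). Under load the pawl itself follows at the handle's next small movement.
- lever_tip (a point): Tip of the direction lever, a black upright tab 7 to 11 mm thick on the ratchet head's flat top (151 mm above the worktop); tab from 153 to 170 mm high, this point at 161 mm. Its pivot is on the bar's centre line, 52 mm from the screw's axis; it points outward along the bar, leaning 29 degrees to the set side; this point is 30 mm from the pivot and the tab ends 5 mm farther out.
- clamp_screw (a joint): Turn of the clamp screw in rad, clockwise from above positive: 0 fully backed off, 4.3 hard against its tight stop. It lowers the foot 2.55 mm per rad; the foot meets the lid of the pot (carrier home) at about 3.0 and is sprung for the rest. It stays where it is left. Starts between 1.6 and 2.2.
- foot_face (a point): Centre of the underside of the round rubber-faced foot (43 mm diameter) at the screw's lower end, on its axis; 93 mm above the worktop when fully backed off. The screw's threaded upper end, 14 mm thick, stands up to 32 mm above the ratchet head, on the axis.
- bottle: Tall spray bottle, 264 mm high, about 56 x 100 mm (with its nozzle 56 x 119), origin under its middle. It stands to the front left or front right of the clamp, about 190 mm from the screw's axis, in the way of the handle's swing on that side.
- swab_box: Closed stainless steel box, 103 x 134 x 58 mm high, origin under its middle, on the other side of the clamp; the handle passes over it.
- pot_a: Sample pot with a blue lid, 50 mm diameter, 66 mm high, origin under its middle, behind the clamp to one side.
- pot_b: Sample pot with pink contents and a white lid, 50 mm diameter, 66 mm high, origin under its middle, behind the clamp on the other side.

How it is judged (in metres and radians):
On the way:
1. the carrier is fully home and the direction lever is over on the tightening side, with the foot still clear of the pot (value of joint carrier below 0.005 m and value of joint pawl_lever above 0.3 rad and value of joint clamp_screw below 2.85 rad), for 0.2 s.
At the end, for the whole second after the job is handed in: The screw is at its tight stop (within 0.15 rad of 4.3), the carrier fully home (within 5 mm), the direction lever still on the tightening side, and the pot stands upright (within 0.06 rad) under the foot (centred within 6 mm), clamped; nothing moves (value of joint clamp_screw above 4.15 rad and value of joint carrier below 0.005 m and value of joint pawl_lever above 0.3 rad and horizontal distance between test_pot_centre and foot_face below 0.006 m and angle between test_pot_centre's own z axis and vertical below 0.06 rad and height (world z) of foot_face below 0.0885 m and velocity of joint ratchet_handle below 0.05 rad/s); the robot touches nothing.
It fails at once if the spray bottle, the steel box or one of the other two sample pots shifted by more than 30 mm (distance of any of bottle, swab_box, pot_a, pot_b from where it was at the start of the episode above 0.03 m).
It fails at once if the spray bottle or one of the other pots toppled (angle between any of bottle, pot_a, pot_b's own z axis and vertical above 0.5 rad).
It fails at once if the pot under test tipped over (angle between test_pot_centre's own z axis and vertical above 0.4 rad).
It also fails if it takes over 69 s, if anything falls off the work surface, if the arm or the gripper's body presses on something with over 40 N, if the wrist force passes 120 N, or if a joint passes its speed limit or range.

ROBOT

A 7-joint arm with a two-finger parallel gripper is mounted at the origin on a cart in front of the work surface, level with it; the furniture and walls round the work are solid. World frame = base frame: x ahead of the robot, y to its left, z up, the work surface at z = 0. Lengths are in mm, angles in rad, forces in N, time in s.
With the tool pointing down it reaches from about 400 to 875 mm from the base axis. Payload 19.3 kg.
Tool frame: the origin (TCP) lies at the very end of the fingers, on their centre line; the grasp point (between the pads) lies 19 mm behind it (grip_point_offset is the z of the grasp point in the tool frame, in mm); z points along the fingers, x is the direction in which the jaws open and shut, and the axes are right-handed (so a half turn about z gives the same grasp; the last joint's range is limited). The gripper opens to 85 mm and grips with 20 to 120 N. Pads are 22 mm wide; open, the fingers measure 114 mm over their backs; the gripper's body (76 mm by 85 mm) begins 54 mm behind the grasp point. The pads swing forward as they close: fully open they stand 13 mm farther back than shut.
Start: joints at [1.123, 0.521, -0.036, 1.599, 0.021, 1.021, -0.113], TCP at [230.52, -580.926, 231.291] pointing down, gripper open.
Joint ranges: [-2.91, 2.91], [-0.3, 2.13], [-1.5, 1.42], [0.17, 2.43], [-1.26, 4.41], [0.16, 1.93], [-2.52, 2.52]. Speed limits (rad/s): [1.89, 1.89, 2.39, 2.39, 3.01, 3.01, 3.01].

INTERFACE

Orientations are given as a 3x3 rotation matrix whose columns are the frame's x, y, z axes.
In Python, from workcell import movep, movel, goto_joints, open_gripper, clamp, wait, inverse_kinematics, read_state, camera, PlanningError, finish_job, grip_point_offset gives the robot as it stands. Calls block until the motion is done:
- movep(position, orientation): joint-space move of the TCP to a pose.
- movel(position, frame=None, max_speed=150, guard=None): straight line of the TCP; frame=None keeps the orientation; max_speed is the mean speed in mm/s. With guard (N) it stops when the force on the tool has changed by that much, and returns True; else False.
- goto_joints(angles): joint-space move.
- open_gripper() and clamp(): open the fingers fully, or close them until they stop; the grip force is fixed at half the most.
- wait(seconds).
- inverse_kinematics(position, orientation): joint angles nearest the present ones, or None.
- read_state(): the state.
- camera(name): name is "scene" or "top"; returns a dict with "image" (384x512x3 uint8, blue, green, red), "range_z" (384x512 float32, mm along the optical axis (not along the pixel's ray), 0 where there is no reading), "fx", "fy", "cx", "cy" (pixels), "dist_coeffs" ([k1, k2, p1, p2, k3] as OpenCV has them; the pictures are not rectified), "cam_to_world" (4x4, takes a point from camera to world coordinates). Camera axes: x right, y up, looking along -z (the intrinsics and any distortion apply to the point x, -y, -z); pixel columns grow to the right and rows downward; lengths in mm; the calibration is good to about 2 mm. A picture is of the moment at which its call begins.
A pose or a line that the arm cannot do raises PlanningError and nothing moves.
- finish_job(): hands the job in, once; it reports no verdict.
The state is a dict: "time": time; "qpos": joint angles; "qvel": joint speeds; "joint_efforts": joint torques, N m; "eef_pos": TCP position; "tool_rot": TCP orientation; "ft_force": force on the tool from outside, world axes, zero at the start; "torque": the same for the moment, N m; "finger_gap": finger opening in mm.
Only numpy, scipy, OpenCV 4.12 (cv2) and the standard library are available. Lean on these libraries where they do the work, as an engineer would, in place of code of your own. Each camera call takes 0.05 s, during which the arm holds its last target. There are 200 camera calls.

## Working session

There is one attempt and no reset: what is moved stays moved. The work goes in short steps, each a Python script; the robot and the scene stay as the last script left them, time stands still between calls to the robot, and variables do not carry over. Pictures are saved under pics/ and viewed, about 8 in all and at most 12, crops included, and the job is handed in when it is done.

```bash
mkdir -p pics; ls; cat > h.py <<'E'
import numpy as np, cv2
from workcell import *
def pts(c):
    """world xyz for each pixel from depth"""
    K=np.array([[c['fx'],0,c['cx']],[0,c['fy'],c['cy']],[0,0,1.]])
    h,w=c['range_z'].shape
    u,v=np.meshgrid(np.arange(w),np.arange(h))
    p=cv2.undistortPoints(np.stack([u,v],-1).reshape(-1,1,2).astype(np.float32),K,np.array(c['dist_coeffs'],float)).reshape(h,w,2)
    z=c['range_z']
    P=np.stack([p[...,0]*z,-p[...,1]*z,-z,np.ones_like(z)],-1)
    W=P@np.array(c['cam_to_world']).T
    W=W[...,:3]; W[z==0]=np.nan
    return W
E
python3 - <<'E'
from h import *
ims=[]
for n in("scene","top"):
    c=camera(n); np.savez(n+'0.npz',**{k:np.array(v) for k,v in c.items()})
    cv2.imwrite(f'pics/{n}0.png',cv2.resize(c['image'],(800,600)))
    print(n,c['fx'],np.array(c['cam_to_world']).round(2).tolist(),(c['range_z']>0).mean())
print(read_state(),grip_point_offset)
E
```

```text
pics
scene 490.8657399438726 [[-0.44, 0.69, -0.57, -64.16], [-0.9, -0.35, 0.27, 312.56], [-0.01, 0.63, 0.77, 1012.03], [0.0, 0.0, 0.0, 1.0]] 0.9961395263671875
top 411.9351416544539 [[0.01, 0.99, -0.14, 465.4], [-1.0, 0.01, 0.02, 19.22], [0.02, 0.14, 0.99, 1129.22], [0.0, 0.0, 0.0, 1.0]] 0.9960428873697916
{'time': 0.1, 'qpos': array([ 1.12278925,  0.5219243 , -0.03628211,  1.59991182,  0.02124386,
        1.02108551, -0.11281339]), 'qvel': array([-1.71319528e-04, -1.17855055e-03, -1.16632451e-03,  2.90276438e-04,
        6.10709453e-05, -3.69575596e-04, -5.87053689e-04]), 'joint_efforts': array([ 1.51680229e-03, -9.28488708e+01,  1.98298573e+00, -3.70529258e+01,
        1.80238351e-02,  5.41984686e-03,  9.14681596e-05]), 'eef_pos': array([ 230.38590504, -580.69436203,  230.81660012]), 'tool_rot': array([[ 3.68844359e-01, -9.29491058e-01, -4.60513802e-04],
       [-9.29490701e-01, -3.68844625e-01,  8.24320573e-04],
       [-9.36056642e-04,  1.23997304e-04, -9.99999554e-01]]), 'ft_force': array([-0.15706856,  0.69511001, -0.15222522]), 'torque': array([0.02191409, 0.01911997, 0.00058685]), 'finger_gap': 85.49383436115592} -18.700000000000003
```

View pics/scene0.png

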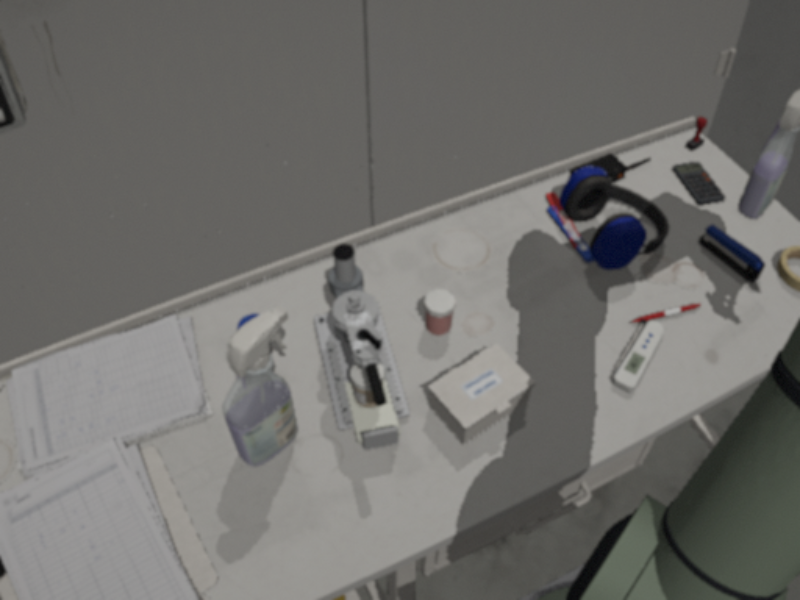

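View pics/top0.png

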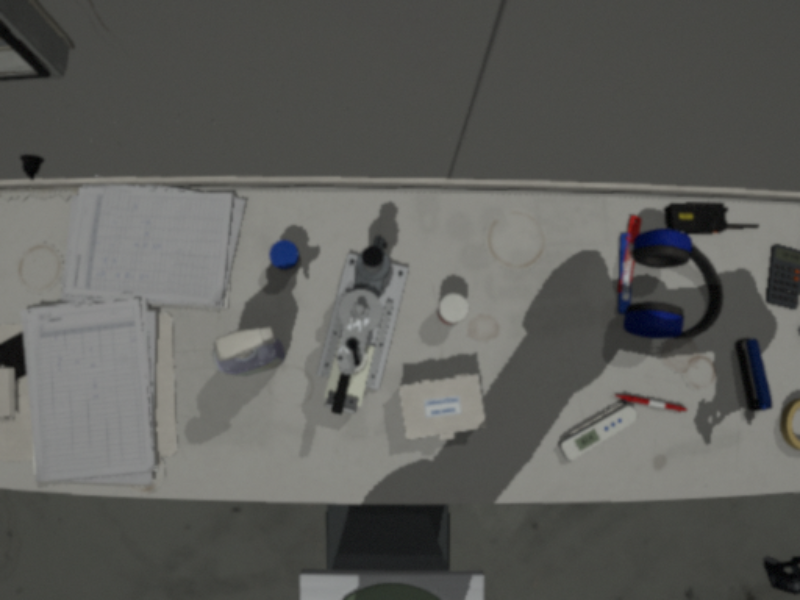

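Scene: bottle front left of the clamp (top 250,350), box on the right (445,405), blue-lid pot (285,255), pink pot (453,308), handle hanging to the front (345,380). Now to measure from depth.

```bash
cat > m.py <<'E'
from h import *
c=dict(np.load('top0.npz')); W=pts(c); s=dict(np.load('scene0.npz')); S=pts(s)
def roi(W,x0,x1,y0,y1,z0,z1): 
    X,Y,Z=np.moveaxis(W,-1,0); return (X>x0)&(X<x1)&(Y>y0)&(Y<y1)&(Z>z0)&(Z<z1)
for n,(u,v) in dict(bottle=(250,350),box=(445,405),blue=(285,255),pink=(453,308),column=(372,256),handle=(341,395),plate=(345,405),platel=(335,355)).items():
    print(n,W[int(v*.64),int(u*.64)].round(0))
E
cat > m2.py <<'E'
from m import *
def rect(m,W,name):
    m=cv2.morphologyEx(m.astype(np.uint8),cv2.MORPH_OPEN,np.ones((2,2)))
    n,l,st,_=cv2.connectedComponentsWithStats(m); 
    for i in range(1,n):
        if st[i,4]<25: continue
        p=W[l==i]; r=cv2.minAreaRect(p[:,:2].astype(np.float32))
        print(name,st[i,4],'c',np.round(r[0]),'sz',np.round(r[1]),'a',round(r[2],1),'zmed',np.round(np.median(p[:,2])),'mean',p[:,:2].mean(0).round())
rg=(300,900,-250,350)
for z0,z1,n in((9,20,'base'),(20,28,'white'),(50,64,'58'),(62,72,'pots'),(130,160,'handle'),(160,186,'screwtop'),(186,196,'column'),(200,280,'bottle')):
    for W_,k in((W,'T'),(S,'S')): rect(roi(W_,*rg,z0,z1),W_,k+n)
E
python3 m2.py
python3 - <<'E'
import cv2
a=cv2.imread('pics/x') 
import numpy as np
t=np.load('top0.npz')['image'][150:275,190:275]; s=np.load('scene0.npz')['image'][180:290,190:270]
f=lambda i,k:cv2.resize(i,None,fx=k,fy=k,interpolation=cv2.INTER_CUBIC)
a=f(t,4.6);b=f(s,4.8);h=min(a.shape[0],b.shape[0]);cv2.imwrite('pics/crop0.png',cv2.convertScaleAbs(np.hstack([a[:h],b[:h]]),alpha=1.5))
E
```

```text
bottle [519. 201. 247.]
box [443. -83.  61.]
blue [691. 186.  65.]
pink [605. -96.  61.]
column [666.  36. 190.]
handle [460.  81. 152.]
plate [441.  83.  26.]
platel [526. 101.  26.]
Tbase 1257 c [711. 318.] sz [ 54. 201.] a 88.1 zmed nan mean [nan nan]
Tbase 377 c [593.  88.] sz [ 29. 216.] a 75.5 zmed nan mean [nan nan]
Tbase 535 c [nan nan] sz [0. 0.] a 0.0 zmed nan mean [nan nan]
Tbase 65 c [560.  33.] sz [16. 37.] a 75.6 zmed 16.0 mean [557.  33.]
Sbase 30 c [ 864. -233.] sz [42.  8.] a 86.9 zmed 9.0 mean [ 865. -232.]
Sbase 42 c [ 867. -171.] sz [59.  9.] a 88.0 zmed 8.0 mean [ 867. -172.]
Sbase 35 c [ 838. -231.] sz [37. 10.] a 84.6 zmed 11.0 mean [ 838. -231.]
Sbase 60 c [ 838. -183.] sz [ 6. 54.] a 4.5 zmed nan mean [nan nan]
Sbase 37 c [ 838. -133.] sz [ 9. 37.] a 12.4 zmed 11.0 mean [ 838. -134.]
Sbase 97 c [867. -38.] sz [115.   8.] a 89.8 zmed 9.0 mean [866. -38.]
Sbase 90 c [774. -22.] sz [ 57. 215.] a 51.3 zmed 12.0 mean [834. -72.]
Sbase 50 c [865.  61.] sz [53.  8.] a 89.9 zmed 10.0 mean [866.  60.]
Sbase 258 c [787. 112.] sz [197. 180.] a 71.0 zmed 11.0 mean [836. 
[... 4219 characters left out ...]
67.  84.]
Scolumn 84 c [867. 228.] sz [72.  9.] a 89.0 zmed 187.0 mean [867. 227.]
Scolumn 78 c [866. 310.] sz [ 8. 68.] a 1.5 zmed nan mean [nan nan]
Scolumn 95 c [735.  -8.] sz [ 29. 198.] a 58.8 zmed nan mean [nan nan]
Scolumn 44 c [511. 226.] sz [32. 11.] a 85.9 zmed 188.0 mean [510. 228.]
Tbottle 3684 c [872.  49.] sz [606.  17.] a 89.5 zmed nan mean [nan nan]
Tbottle 590 c [523. 219.] sz [58. 89.] a 50.1 zmed nan mean [nan nan]
Sbottle 5774 c [868.  47.] sz [ 15. 604.] a 1.2 zmed nan mean [nan nan]
Sbottle 1058 c [618. 167.] sz [ 74. 272.] a 61.9 zmed nan mean [nan nan][ WARN:0@0.011] global loadsave.cpp:275 findDecoder imread_('pics/x'): can't open/read file: check file path/integrity
```

View pics/crop0.png

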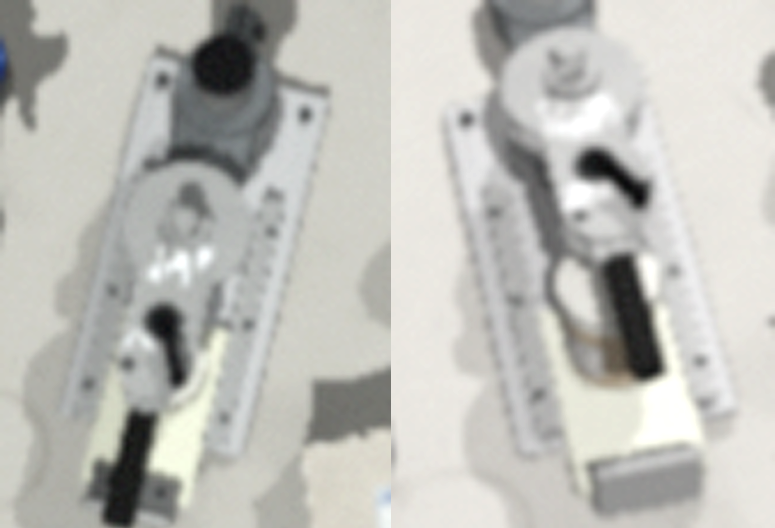

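Crop shows: screw end at crop-left (185,220), lever leaning right (tip ~ (180,380)), black bar to (120,525) and the finger plate below it. Next: refine the axis, yaw, handle angle and swing room.

```bash
cat > m3.py <<'E'
from m import *
o=np.array([584,52.]); 
# yaw from base-plate left edge (T) & finger plate
for W_,n,im in((W,'T',c['image']),(S,'S',s['image'])):
    m=roi(W_,560,610,20,80,168,186); p=W_[m]; print(n,'screw',np.median(p,0).round(1),m.sum())
    g=im.max(-1)
    m=roi(W_,400,520,20,130,138,160)&(g<50); p=W_[m]; q=p[:,:2]
    l=cv2.fitLine(q.astype(np.float32),cv2.DIST_HUBER,0,.01,.01).ravel(); print(n,'bar',m.sum(),q.mean(0).round(1),'dir deg',np.degrees(np.arctan2(l[1],l[0])).round(1),'z',np.median(p[:,2]).round(1),'from axis deg',np.degrees(np.arctan2(*(o-q.mean(0))[::-1])).round(1))
    m=roi(W_,480,545,30,80,160,176)&(g<60); p=W_[m]; print(n,'lever',p.mean(0).round(1),p.min(0).round(),p.max(0).round(),m.sum())
    m=roi(W_,400,470,40,130,42,62); p=W_[m]; print(n,'fplate',p.mean(0).round(1),m.sum())
    m=roi(W_,420,700,0,130,10,30); p=W_[m]
    for a in np.radians([-13,-14,-14.5,-15,-16]):
        u=np.array([np.cos(a),np.sin(a)]);v=np.array([-u[1],u[0]]); d=p[:,:2]-o; b=(d@u>-100)&(d@u<-20)
        L=[];R=[]
        X=d@u;Y=d@v
        for x in range(-100,100,20):
            k=(X>x)&(X<x+20)&(abs(Y)<75)
            if k.sum()>10: L.append(np.percentile(Y[k],97));R.append(np.percentile(Y[k],3))
        print(n,round(np.degrees(a),1),np.round(L),np.round(R))
    m=roi(W_,420,640,120,300,110,280); q=W_[m][:,:2]-o; z=W_[m][:,2]; r=np.hypot(*q.T); ang=np.degrees(np.arctan2(q[:,1],q[:,0]))
    for a in range(90,150,5):
        for zz in((110,160),(160,200),(200,280)):
            k=(abs(ang-a)<2.5)&(z>zz[0])&(z<zz[1])
            if k.sum()>4: print(n,'bottle ang',a,'handle',round(np.radians(165.5-a),2),zz,'rmin',np.percentile(r[k],5).round())
E
python3 m3.py
```

```text
bottle [519. 201. 247.]
box [443. -83.  61.]
blue [691. 186.  65.]
pink [605. -96.  61.]
column [666.  36. 190.]
handle [460.  81. 152.]
plate [441.  83.  26.]
platel [526. 101.  26.]
T screw [585.7  53.9 177.6] 29
T bar 147 [459.7  82.3] dir deg -12.8 z 148.7 from axis deg -13.7
T lever [525.2  61.6 167. ] [504.  55. 160.] [542.  70. 175.] 59
T fplate [437.4  85.4  56.8] 42
T -13.0 [56. 57. 57. 57. 57. 57. 57. 56. 56. 57.] [-50. -51. -51. -51. -52. -49. -44. -40. -37. -32.]
T -14.0 [55. 56. 56. 56. 57. 57. 58. 56. 57. 58.] [-52. -52. -52. -52. -52. -49. -45. -39. -36. -31.]
T -14.5 [54. 56. 56. 56. 57. 57. 58. 57. 58. 59.] [-53. -53. -52. -52. -52. -50. -44. -39. -35. -31.]
T -15.0 [53. 55. 56. 56. 57. 58. 58. 57. 59. 60.] [-54. -53. -53. -52. -52. -50. -44. -38. -35. -30.]
T -16.0 [52. 54. 55. 55. 57. 58. 59. 58. 60. 61.] [-55. -55. -53. -53. -52. -50. -44. -38. -34. -28.]
T bottle ang 105 handle 1.06 (110, 160) rmin 194.0
T bottle ang 105 handle 1.06 (200, 280) rmin 130.0
T bottle ang 110 handle 0.97 (110, 160) rmin 146.0
T bottle ang 110 handle 0.97 (160, 200) rmin 135.0
T bottle
[... 659 characters left out ...]
. -51. -50. -49. -45. -38.  22.  31.]
S -15.0 [53. 55. 56. 57. 57. 58. 59. 60. 60. 60.] [-49. -52. -52. -52. -50. -49. -46. -37.  23.  32.]
S -16.0 [52. 55. 55. 57. 57. 58. 59. 61. 61. 62.] [-52. -52. -53. -52. -50. -49. -45. -37.  24.  34.]
S bottle ang 105 handle 1.06 (110, 160) rmin 215.0
S bottle ang 105 handle 1.06 (160, 200) rmin 204.0
S bottle ang 105 handle 1.06 (200, 280) rmin 137.0
S bottle ang 110 handle 0.97 (110, 160) rmin 157.0
S bottle ang 110 handle 0.97 (160, 200) rmin 163.0
S bottle ang 110 handle 0.97 (200, 280) rmin 132.0
S bottle ang 115 handle 0.88 (110, 160) rmin 159.0
S bottle ang 115 handle 0.88 (160, 200) rmin 170.0
S bottle ang 115 handle 0.88 (200, 280) rmin 149.0
```

```bash
cat >> h.py <<'E'
O=np.array([585.5,54.5]); YAW=np.radians(-13.5)
U=np.array([np.cos(YAW),np.sin(YAW)]); V=np.array([-U[1],U[0]])   # press x, y in world
def P(x,y,z): return np.r_[O+x*U+y*V,z]
def dirs(th):                       # outward and clockwise-tangential directions at handle angle th
    return -np.cos(th)*U+np.sin(th)*V, np.sin(th)*U+np.cos(th)*V
def R(th,s=1):
    x=np.r_[s*dirs(th)[1],0]; z=np.array([0,0,-1.]); return np.stack([x,np.cross(z,x),z],1)
def H(th,r,t,z): o,k=dirs(th); return np.r_[O+r*o+t*k,z]
def ang(p): d=np.array(p[:2])-O; return np.arctan2(d@V,-d@U)
E
python3 - <<'E'
from h import *
for s in(1,-1):
    for th in(.3,0,-.5,-1,-1.5,-2,-2.2):
        q=inverse_kinematics(H(th,122,0,126),R(th,s)); print(s,th,None if q is None else np.round(q,2))
    for p in(P(-190,0,44),P(-99,0,44),P(-190,0,230),H(0,80,-50,157)):
        q=inverse_kinematics(p,R(0,s)); print(s,p.round(),None if q is None else np.round(q,2))
E
```

```text
1 0.3 [ 0.23  0.58 -0.79  2.    0.58  0.79  0.14]
1 0 [ 0.32  0.56 -0.82  2.05  0.59  0.78  0.47]
1 -0.5 [ 0.45  0.55 -0.83  2.07  0.59  0.77  1.1 ]
1 -1 [ 0.8   0.83 -1.28  1.98  0.93  1.09  1.43]
1 -1.5 [-0.69  0.92  1.16  1.92 -1.01  1.04 -2.52]
1 -2 [-0.36  0.71  0.57  1.75 -0.49  0.84 -2.51]
1 -2.2 [-0.22  0.69  0.33  1.67 -0.28  0.83 -2.51]
1 [401.  99.  44.] [-0.08  0.57 -0.38  2.26  0.54  0.4   0.42]
1 [489.  78.  44.] [ 0.28  0.74 -0.77  2.04  0.82  0.7   0.32]
1 [401.  99. 230.] [ 0.61  0.39 -1.22  2.08  0.45  0.97  0.48]
1 [496.  25. 157.] [ 0.43  0.53 -0.8   1.97  0.51  0.85  0.69]
-1 0.3 [-0.34  0.47 -0.02  2.03  0.01  0.64 -2.48]
-1 0 [-0.06  0.46 -0.3   2.07  0.22  0.64 -2.32]
-1 -0.5 [ 0.07  0.45 -0.32  2.08  0.23  0.64 -1.71]
-1 -1 [ 0.2   0.49 -0.34  2.01  0.25  0.68 -1.1 ]
-1 -1.5 [ 0.34  0.58 -0.46  1.87  0.35  0.77 -0.62]
-1 -2 [ 0.38  0.68 -0.56  1.7   0.44  0.89 -0.17]
-1 -2.2 [ 0.39  0.72 -0.6   1.64  0.48  0.94  0.  ]
-1 [401.  99.  44.] [-0.29  0.55 -0.12  2.27  0.19  0.33 -2.38]
-1 [489.  78.  44.] [-0.18  0.62 -0.13  2.06  0.17  0.47 -2.25]
-1 [401.  99. 230.] [ 0.18  0.23 -0.66  2.1   0.19  0.87 -2.39]
-1 [496.  25. 157.] [ 0.02  0.43 -0.24  2.    0.15  0.73 -2.12]
```

```bash
python3 - <<'E'
from h import *
clamp()
movep(H(0,80,-52,230),R(0,-1))
movel(H(0,80,-52,158),max_speed=200,guard=8)
print(read_state()['eef_pos'].round(1))
hit=movel(H(0,80,-9,158),max_speed=80,guard=20)
st=read_state();print(hit,st['eef_pos'].round(1),H(0,80,-9,158).round(1),st['ft_force'].round(1),st['time'])
movel(H(0,80,-40,158),max_speed=200)
movel(H(0,80,-60,235),max_speed=250)
c=camera('scene'); cv2.imwrite('pics/a1.png',cv2.convertScaleAbs(cv2.resize(c['image'][150:300,150:350],(800,600),interpolation=cv2.INTER_CUBIC),alpha=1.4)); print(read_state()['time'])
E
```

```text
[495.8  22.5 158.5]
False [505.6  64.5 158. ] [505.6  64.4 158. ] [-0.3 -0.6  1. ] 4.4083
5.2333
```

View pics/a1.png

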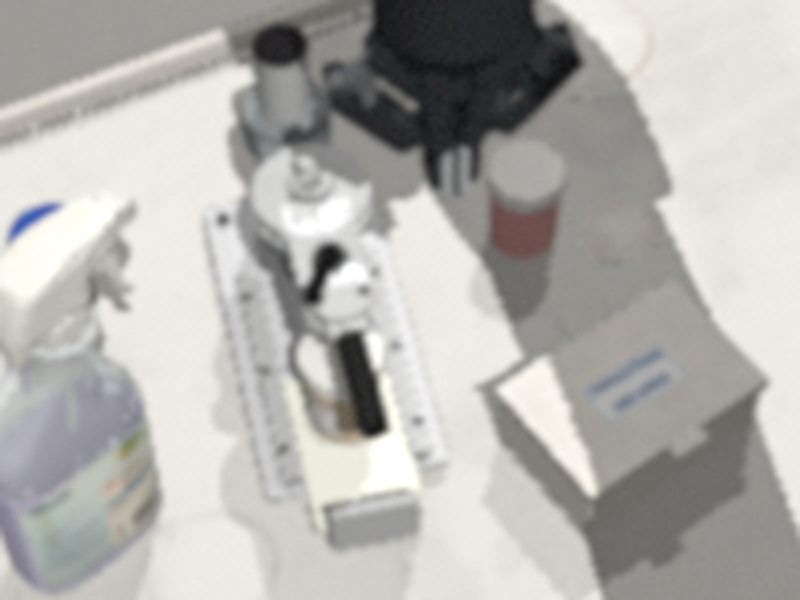

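The lever now leans to the left/clockwise side (pivot (330,255), tip (310,298)); the bar is still in place at (362,385). Next, grip the bar and swing it right (only clicks).

```bash
cat >> h.py <<'E'
def swing(a,b,r=124,z=124,step=.25,guard=30,v=150):
    """tool follows the handle from a to b gripped; returns angle reached and whether blocked"""
    n=max(1,int(np.ceil(abs(b-a)/step))); fmax=0
    for t in np.linspace(a,b,n+1)[1:]:
        hit=movel(H(t,r,0,z),R(t,-1),max_speed=v,guard=guard)
        st=read_state(); f=st['ft_force']; fmax=max(fmax,np.linalg.norm(f))
        print(round(t,2),round(ang(st['eef_pos']),3),'ft rad/tan/z',np.round([f[:2]@dirs(t)[0],f[:2]@dirs(t)[1],f[2]],1),hit,round(st['time'],2))
        if hit: return t,True
    return b,False
E
python3 - <<'E'
from h import *
open_gripper()
movep(H(0,124,0,205),R(0,-1))
movel(H(0,124,0,124),max_speed=200,guard=10)
print(read_state()['eef_pos'].round(1))
clamp(); st=read_state(); print(st['finger_gap'],st['ft_force'].round(1),st['time'])
print(swing(0,-2.0))
E
```

```text
[465.4  83.1 124.6]
14.710243040029265 [-1.8 -1.3 10.1] 7.6417
-0.25 -0.257 ft rad/tan/z [ 0.9 -2.5  8.3] False 8.04
-0.5 -0.508 ft rad/tan/z [ 0.4 -3.7  7.5] False 8.44
-0.75 -0.759 ft rad/tan/z [ 1.7 -3.8  6.9] False 8.84
-1.0 -1.01 ft rad/tan/z [ 1.3 -3.6  6.8] False 9.24
-1.25 -1.262 ft rad/tan/z [ 1.6 -5.5  6. ] False 9.64
-1.5 -1.512 ft rad/tan/z [ 3.4 -4.7  6.7] False 10.04
-1.75 -1.761 ft rad/tan/z [ 5.5 -4.8  6.2] False 10.44
-2.0 -2.011 ft rad/tan/z [ 6.7 -5.8  4.8] False 10.84
(-2.0, False)
```

```bash
python3 - <<'E'
from h import *
open_gripper(); movel(H(-2,124,0,240),max_speed=250)
movep(P(-200,0,240),R(0,-1)); clamp()
movel(P(-200,0,44),max_speed=250,guard=10)
print(read_state()['eef_pos'].round(1),read_state()['time'])
hit=movel(P(-150,0,44),max_speed=100,guard=20);st=read_state();print(hit,st['eef_pos'].round(1),st['ft_force'].round(1),st['time'])
hit=movel(P(-92,0,44),max_speed=50,guard=18)
st=read_state();d=st['eef_pos'][:2]-O;print(hit,'press xy',d@U,d@V,st['ft_force'].round(1),st['time'])
movel(P(-140,0,44),max_speed=150); movel(P(-140,0,240),max_speed=250)
movep(H(-1.6,160,0,260),R(-1.6,-1))
c=camera('scene'); cv2.imwrite('pics/a2.png',cv2.convertScaleAbs(cv2.resize(c['image'][150:300,150:350],(800,600),interpolation=cv2.INTER_CUBIC),alpha=1.4)); print(read_state()['time'])
E
```

```text
[391.3 101.4  44.6] 15.775
False [439.4  89.3  44.2] [-0.8  1.  -0.1] 16.425
True press xy -97.30656614109884 -0.18139670110174078 [ 0.1 -0.1 -0.3] 17.4083
20.5417
```

View pics/a2.png

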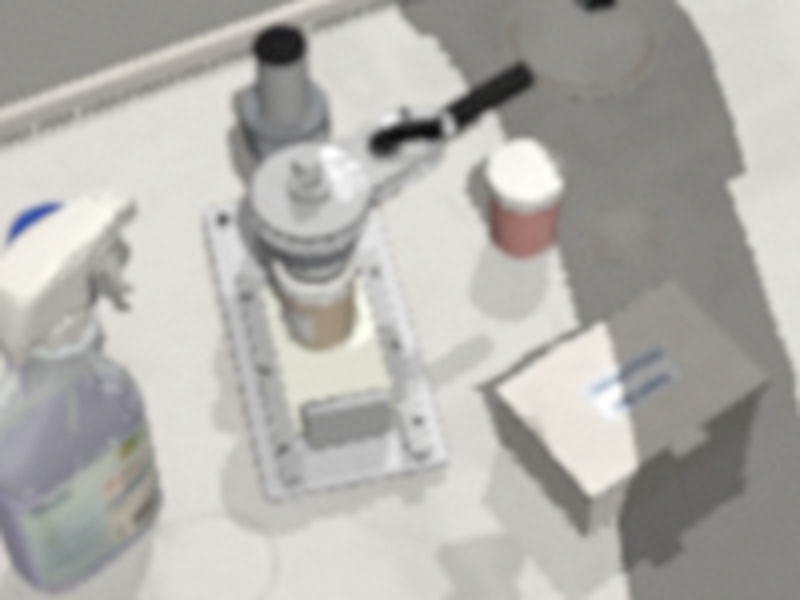

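Carrier home (finger plate against the stop, pot under the foot), lever tip at (435,128) lies on the clockwise (front) side of the bar. Now the driving strokes.

```bash
python3 - <<'E'
from h import *
open_gripper()
movep(H(-2,124,0,215),R(-2,-1))
movel(H(-2,124,0,124),max_speed=200,guard=10)
clamp(); st=read_state(); print(st['finger_gap'],st['ft_force'].round(1),st['time'])
a,b=swing(-2.0,.2,v=120)
if not b:
    a,b=swing(.2,-2.0)
    if not b: a,b=swing(-2.0,.2,v=120)
print(a,b)
E
```

```text
14.87788669519637 [-1.1 -0.2  5.2] 23.0
-1.76 -1.757 ft rad/tan/z [-3.   2.9  7. ] False 23.4
-1.51 -1.517 ft rad/tan/z [-3.6  0.6  8.6] False 23.8
-1.27 -1.273 ft rad/tan/z [-5.1 -0.3  7.7] False 24.2
-1.02 -1.027 ft rad/tan/z [-4.2  0.4  7.3] False 24.6
-0.78 -0.78 ft rad/tan/z [-4.9 -1.   7.5] False 25.0
-0.53 -0.532 ft rad/tan/z [-4.3  1.9  8.3] False 25.4
-0.29 -0.285 ft rad/tan/z [-3.   2.3  8.8] False 25.8
-0.04 -0.037 ft rad/tan/z [-2.7  0.2  9.9] False 26.2
0.2 0.209 ft rad/tan/z [-2.   2.2 11.3] False 26.6
-0.04 -0.049 ft rad/tan/z [-3.1 -1.5 10.5] False 26.99
-0.29 -0.296 ft rad/tan/z [-4.1 -1.4  9.4] False 27.38
-0.53 -0.544 ft rad/tan/z [-5.2 -0.9  8.2] False 27.77
-0.78 -0.79 ft rad/tan/z [-6.4 -0.9  7.4] False 28.17
-1.02 -1.037 ft rad/tan/z [-6.6 -2.8  6.6] False 28.56
-1.27 -1.282 ft rad/tan/z [-7.4 -2.3  7.6] False 28.95
-1.51 -1.527 ft rad/tan/z [-6.1 -3.5  8.6] False 29.34
-1.76 -1.771 ft rad/tan/z [-4.1 -3.9 10.1] False 29.73
-2.0 -2.015 ft rad/tan/z [-2.9 -2.9  9.2] False 30.12
-1.76 -1.761 ft rad/tan/z [-4.1  0.1  8.8] False 30.52
-1.51 -1.518 ft rad/tan/z [-5.3  0.2  8.2] False 30.93
-1.27 -1.284 ft rad/tan/z [ -5.8 -11.1  -0.8] False 31.32
-1.02 -1.028 ft rad/tan/z [-6.8 -2.2  2. ] False 31.73
-0.78 -0.797 ft rad/tan/z [ -5.7 -15.7  -4.8] False 32.12
-0.53 -0.541 ft rad/tan/z [ 1.4 -7.2 -2.6] False 32.52
-0.29 -0.29 ft rad/tan/z [ 2.4  1.1 -5.7] False 32.92
-0.04 -0.062 ft rad/tan/z [  4.8 -12.8  -2. ] False 33.33
0.2 0.195 ft rad/tan/z [ 9.4 -1.1 -5.1] False 33.73
0.2 False
```

```bash
python3 - <<'E'
from h import *
st=read_state();print(st['finger_gap'],st['ft_force'].round(1))
f=lambda i:cv2.convertScaleAbs(cv2.resize(i,(400,600),interpolation=cv2.INTER_CUBIC),alpha=1.4)
a=camera('scene')['image'][150:300,190:290];b=camera('top')['image'][130:280,175:275]
cv2.imwrite('pics/a3.png',np.hstack([f(a),f(b)]))
E
```

```text
14.797805126019488 [-9.   3.  -5.1]
```

View pics/a3.png

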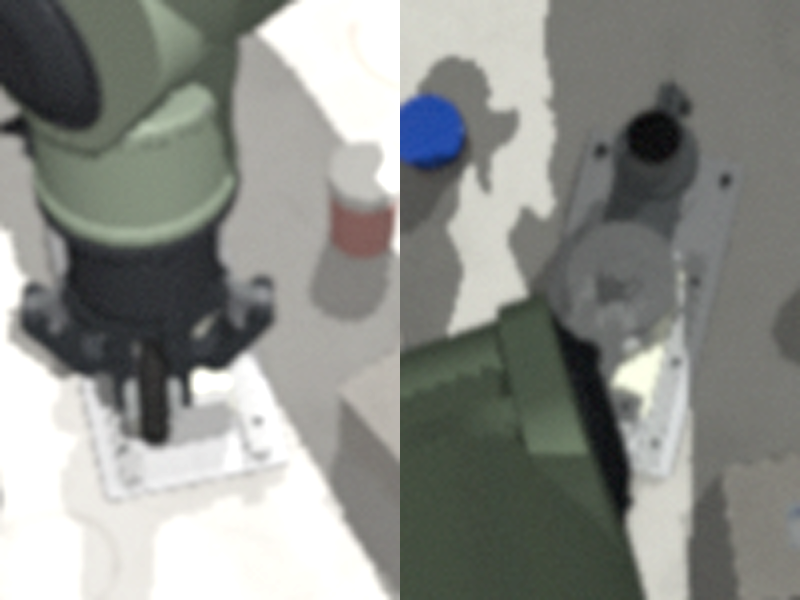

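```bash
python3 - <<'E'
from h import *
swing(.2,-.8)
print('drive'); print(swing(-.8,-.1,step=.06,v=60,guard=14))
E
```

```text
-0.05 -0.057 ft rad/tan/z [  6.   -0.7 -12.2] False 34.23
-0.3 -0.301 ft rad/tan/z [  5.4  -0.5 -19.3] False 34.62
-0.55 -0.548 ft rad/tan/z [  4.9  -2.1 -24.4] False 35.02
-0.8 -0.798 ft rad/tan/z [  8.   -2.9 -21.4] False 35.42
drive
-0.74 -0.73 ft rad/tan/z [  7.6   2.1 -19.9] False 35.69
-0.68 -0.672 ft rad/tan/z [  6.6   1.  -21.7] False 35.96
-0.62 -0.617 ft rad/tan/z [  6.1  -3.6 -23.8] False 36.23
-0.57 -0.562 ft rad/tan/z [  5.5  -7.5 -25.7] False 36.49
-0.51 -0.507 ft rad/tan/z [  4.   -9.5 -26.3] False 36.76
-0.45 -0.453 ft rad/tan/z [  4.2 -12.1 -27.8] False 37.02
-0.39 -0.397 ft rad/tan/z [  3.5 -16.4 -28.2] False 37.29
-0.33 -0.342 ft rad/tan/z [  3.1 -17.6 -28.3] False 37.56
-0.28 -0.285 ft rad/tan/z [  3.7 -18.8 -26.5] False 37.83
-0.22 -0.227 ft rad/tan/z [  3.8 -18.8 -25. ] False 38.09
-0.16 -0.156 ft rad/tan/z [  3.4  -7.6 -27.6] False 38.36
-0.1 -0.102 ft rad/tan/z [  2.1 -10.7 -25.7] False 38.62
(-0.1, False)
```

```bash
python3 - <<'E'
from h import *
st=read_state();print(st['eef_pos'].round(1),st['finger_gap'],ang(st['eef_pos']))
open_gripper(); movel(H(-.1,124,0,240),max_speed=250)
movep(H(-1.6,160,0,260),R(-1.6,-1)); 
c=camera('scene');np.savez('s4.npz',**{k:np.array(v) for k,v in c.items()}); t=camera('top');np.savez('t4.npz',**{k:np.array(v) for k,v in t.items()})
f=lambda i:cv2.convertScaleAbs(cv2.resize(i,(400,600),interpolation=cv2.INTER_CUBIC),alpha=1.4)
cv2.imwrite('pics/a4.png',np.hstack([f(c['image'][175:295,190:270]),f(t['image'][150:270,190:270])])); print(read_state()['time'])
E
```

```text
[461.4  71.2 123.2] 14.679215504465672 -0.10156545582109004
41.65
```

View pics/a4.png

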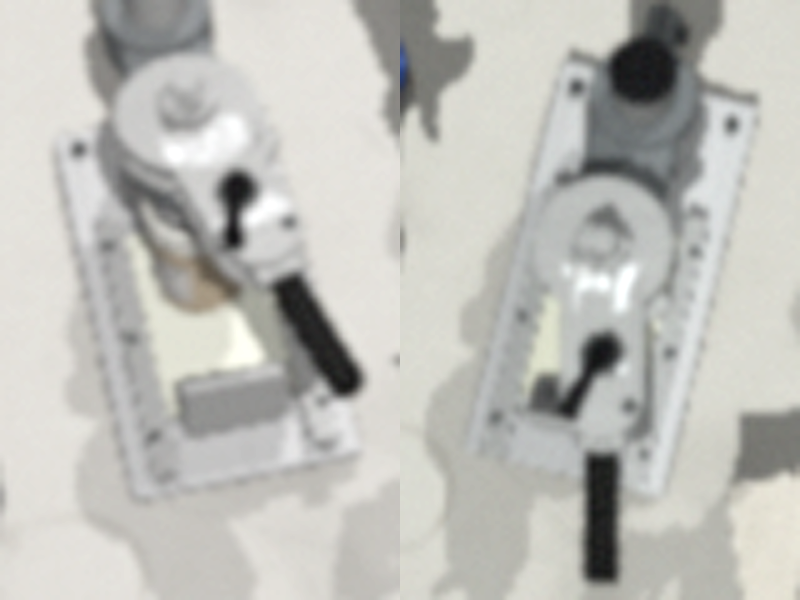

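```bash
python3 - <<'E' 
from h import *
for a in('top0','t4','scene0','s4'):
    W=pts(dict(np.load(a+'.npz'))); X,Y,Z=np.moveaxis(W,-1,0)
    d=np.hypot(X-O[0],Y-O[1]); k=(d<6)&(Z>158)&(Z<190); k2=(d>18)&(d<30)&(Z>140)&(Z<160)
    print(a,k.sum(),np.percentile(Z[k],[25,50,75,90]).round(1),'head',np.median(Z[k2]).round(1))
    if a in('t4','s4'):
        im=np.load(a+'.npz')['image'].max(-1); m=(im<50)&(Z>136)&(Z<160)&(X>400)&(X<530)&(d>98)&(d<165)
        print('handle',ang(W[m].mean(0)), m.sum())
E
```

```text
top0 21 [177.3 177.9 178.7 180.7] head 151.4
t4 21 [171.6 172.8 173.3 174.6] head 151.3
handle -0.24748478228098408 127
scene0 39 [165.5 173.3 175.5 176.9] head 150.0
s4 31 [165.  170.  171.4 172.9] head 149.8
handle -0.21356146518515767 142
```

```bash
python3 - <<'E'
from h import *
clamp(); t0=-.25
movep(H(t0,130,-50,215),R(t0,-1)); movel(H(t0,130,-50,128),max_speed=250,guard=10)
hit=movel(H(t0,130,-26,128),max_speed=150,guard=15)
for d in range(-24,50,4):
    hit=movel(H(t0,130,d,128),max_speed=60,guard=30); st=read_state(); f=st['ft_force']
    print(d,hit,'tan/z',np.round([f[:2]@dirs(t0)[1],f[2]],1),round(st['time'],2))
    if hit or abs(f[:2]@dirs(t0)[1])>45: break
E
```

```text
-24 False tan/z [ 0.4 -0.1] 44.84
-20 False tan/z [-1.8  1.6] 45.09
-16 False tan/z [-5.4  2.6] 45.34
-12 False tan/z [-7.3  3. ] 45.59
-8 False tan/z [-11.3   2.6] 45.84
-4 False tan/z [-12.5   2.4] 46.09
0 False tan/z [-15.6   2.4] 46.34
4 False tan/z [-19.1   2.2] 46.59
8 False tan/z [-19.9   0.1] 46.84
12 False tan/z [-22.5   0.3] 47.09
16 False tan/z [-25.5  -1.7] 47.34
20 False tan/z [-25.2  -0.9] 47.59
24 False tan/z [-25.7   1.6] 47.84
28 False tan/z [-5.3 -0.1] 48.09
32 False tan/z [-4.  -1.3] 48.34
36 False tan/z [-6.2 -0.6] 48.59
40 False tan/z [-8.7  0.3] 48.84
44 False tan/z [-11.4  -0.6] 49.09
48 False tan/z [-12.2   0. ] 49.34
```

```bash
python3 - <<'E'
from h import *
t0=-.25
movel(H(t0,130,-30,128),max_speed=200); movel(H(t0,130,-60,240),max_speed=250)
movep(H(-1.6,160,0,260),R(-1.6,-1)); 
for n in('top','scene'):
    zs=[]
    for i in range(4):
        c=camera(n); W=pts(c); X,Y,Z=np.moveaxis(W,-1,0); d=np.hypot(X-O[0],Y-O[1])
        k=(d<6)&(Z>158)&(Z<190);k2=(d>18)&(d<30)&(Z>140)&(Z<160); zs.append([np.median(Z[k]),np.percentile(Z[k],75),np.median(Z[k2])])
    print(n,np.round(zs,1).tolist(),np.mean(zs,0).round(2))
    if n=='top': t=c
np.savez('t5.npz',**{k:np.array(v) for k,v in t.items()});np.savez('s5.npz',**{k:np.array(v) for k,v in c.items()})
im=t['image'].max(-1)
f=lambda i:cv2.convertScaleAbs(cv2.resize(i,(400,600),interpolation=cv2.INTER_CUBIC),alpha=1.4)
cv2.imwrite('pics/a5.png',np.hstack([f(c['image'][175:295,190:270]),f(t['image'][150:270,190:270])])); print(read_state()['time'])
E
```

```text
top [[172.1, 173.1, 151.4], [171.9, 173.5, 151.4], [172.3, 172.6, 151.6], [172.5, 173.6, 151.2]] [172.19 173.21 151.39]
scene [[168.3, 170.6, 150.0], [169.1, 170.9, 150.3], [168.1, 171.1, 149.9], [168.9, 171.1, 150.3]] [168.58 170.94 150.11]
52.2583
```

View pics/a5.png

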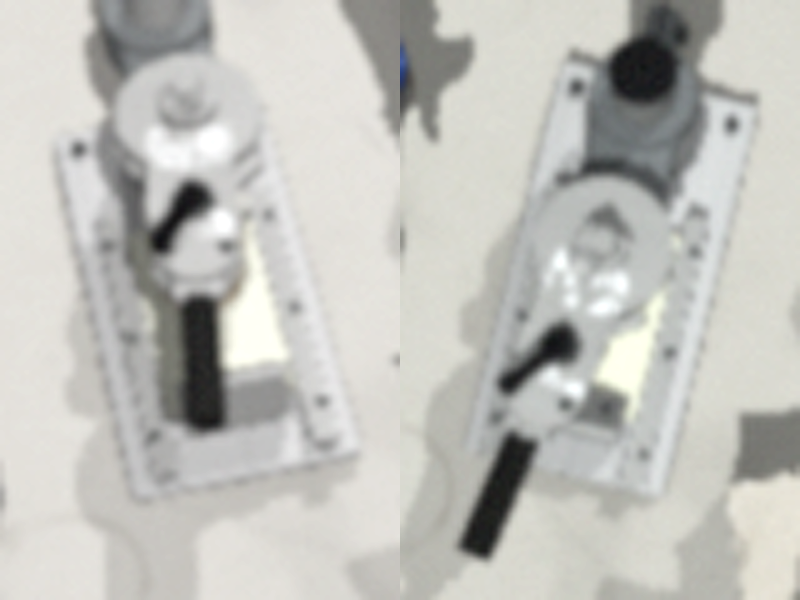

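The screw end reads 172.2 mm (172.0 expected at the stop). The lever is on the clockwise side, the carrier home, and further pushes only skip teeth at 25 N. I'll check the bystanders offline, then hand in.

```bash
python3 - <<'E'
from h import *
D={n:pts(dict(np.load(n+'.npz'))) for n in('top0','t5','scene0','s5')}
for nm,(x0,x1,y0,y1,z0,z1) in dict(bottle=(450,600,150,290,200,280),box=(370,510,-170,-10,52,68),blue=(650,730,150,220,55,75),pink=(565,640,-140,-65,58,75)).items():
    for a,b in(('top0','t5'),('scene0','s5')):
        r=[]
        for n in(a,b):
            W=D[n];X,Y,Z=np.moveaxis(W,-1,0);m=(X>x0)&(X<x1)&(Y>y0)&(Y<y1)&(Z>z0)&(Z<z1); r.append(W[m][:,:2].mean(0).round(1))
        print(nm,a,r)
st=read_state();print(st['ft_force'].round(1),st['time'])
finish_job()
E
```

```text
bottle top0 [array([527.9, 211.3]), array([527.8, 211.3])]
bottle scene0 [array([521.8, 218.4]), array([521.9, 218.5])]
box top0 [array([441.3, -80.2]), array([438.8, -72. ])]
box scene0 [array([439.6, -78.4]), array([439.5, -78.1])]
blue top0 [array([691.8, 188.6]), array([691.8, 188.5])]
blue scene0 [array([709.8, 194.8]), array([709.7, 194.8])]
pink top0 [array([605. , -98.9]), array([602.3, -84.2])]
pink scene0 [array([604.3, -96.3]), array([603.9, -96.2])]
[ 0.8 -1.7  0.6] 52.2583
the job is handed in; nothing more can be done
```

I pushed the carrier home, flipped the lever to tightening and swung the handle until the screw came up against its stop. I handed the job in at 52.3 s with the arm clear of everything. `finish_job` gives no verdict, so the result rests on my own checks.

**What I did**
1. Flipped the direction lever to the clockwise side with closed fingers.
2. Gripped the bar and swung the handle right to -2.0 rad, where it only clicks.
3. Pushed the carrier home. It stopped solidly within about 2 mm of the expected point.
4. Drove two full strokes between -2.0 and +0.2 rad, one short one, and a last push on the bar with closed fingers.

**Last checks**
- **Screw:** its upper end dropped from 177.9 to 172.2 mm in the top view. I expected 172.0 mm at the stop, taking 183 mm as fully backed off.
- **At the stop:** the force on the bar rises to about 25 N, then drops roughly once per tooth, so I take it that the ratchet is skipping against the stop. The two full strokes also add up to more travel than the screw has.
- **Pictures:** the lever is on the clockwise side, the carrier is home and the handle stands at roughly +0.2 rad. I did not measure the pot's centring under the foot.
- **Other objects:** in the scene camera the bottle, box and both pots are within 0.5 mm of where they began.

**Doubts and disagreements**
- **Screw height:** it is only good to about 0.5 mm, or 0.2 rad. The scene camera read lower (about 168.6 mm) and its values scatter. That the screw is within 0.15 rad of its stop therefore rests mainly on the force and the stroke count.
- **Force guard:** it never tripped at the stop, so the later strokes pushed past it and skipped teeth.
- **Top camera:** it shows shifts of about 8 mm for the box and 15 mm for the pink pot. I put these down to the arm partly hiding them, since the scene camera shows no shift.

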